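# Shut the child-locked washing-tablet box

## Robot

A 7-joint arm with a two-finger parallel gripper is mounted at the origin on a cart in front of the work surface, level with it; the furniture and walls round the work are solid. World frame = base frame: x ahead of the robot, y to its left, z up, the work surface at z = 0. Lengths are in m, angles in rad, forces in N, time in s.
With the tool pointing down it reaches from about 0.425 to 0.875 m from the base axis. Payload 4.7 kg.
Tool frame: the origin (TCP) lies on the centre line of the jaws, within the pads' length; the fingertips stand ctrl.tip_reach ahead of it and the grasp point (between the pads) lies 11 mm behind it (ctrl.tip_reach is the distance from the TCP to the fingertips, in m); z points along the fingers, y is the line along which they close (so a half turn about z gives the same grasp; the last joint's range is limited). The gripper opens to 85 mm and grips with 20 to 120 N. Pads are 22 mm wide; open, the fingers measure 114 mm over their backs; the gripper's body (76 mm by 85 mm) begins 54 mm behind the grasp point. The pads swing forward as they close: fully open they stand 13 mm farther back than shut.
Start: joints at [1.248, 0.321, -0.07, 1.45, 0.023, 1.371, -0.057], TCP at [0.215, -0.614, 0.239] pointing down, gripper open.
Joint ranges: [-2.86, 2.86], [-0.3, 2.09], [-1.38, 1.24], [0.06, 2.45], [-1.56, 4.7], [0.09, 2.05], [-2.69, 2.69]. Speed limits (rad/s): [2.57, 2.57, 3.14, 3.14, 3.14, 3.14, 3.14].

## Interface

Orientations are given as [roll, pitch, yaw] about the fixed x, y, z axes, in that order (R = Rz(yaw) Ry(pitch) Rx(roll)).
In Python, from cell import ctrl gives the robot as it stands.
- The arm moves only by the shell command python3 -m pendant 'ROWS' [FORCE]. ROWS is rows parted by semicolons, their numbers by spaces, 1 to 12 of them, each of 7 numbers: the opening from 0.0 (shut) to 1.0 (fully open), then dx, dy, dz in m, then a rotation vector rx, ry, rz in rad; each row is the pose to reach, as a shift and turn from the pose commanded when the command began, along the tool's axes at that moment; what a row does not reach only later rows make up. A row lasts 1/12 s, in which the tool goes at most 0.0417 m and 0.125 rad, less where a joint would pass 70% of its speed; a pose out of reach is approached as far as the arm can. The fingers move at their own pace and stop on an object; FORCE is the grip in N (left out, the last holds). Time passes only in rows, so rows that do not move let the fingers close. It prints the time, the measured TCP pose, the force, the opening and the grip force at its end.
- ctrl.sense(): the state, without advancing time (a new reading comes with each control period).
- ctrl.grab_frame(name): name is "scene" or "side" or "wrist"; returns a dict with "pixels" (420x560x3 uint8, red, green, blue), "camera_matrix" (3x3 intrinsics, pixels), "eye" and "attitude" of the camera in the world. Camera axes: x right, y down, z forward; pixel columns grow to the right and rows downward; lengths in m; the calibration is good to about 2 mm. A picture is of the moment at which its call begins. There is no depth.
- ctrl.sign_off(): hands the job in; it is judged then, once.
The state is a dict: "time": time; "q": joint angles; "joint_velocities": joint speeds; "joint_torque": joint torques, N m; "position": TCP position; "orientation": TCP orientation; "force": force on the tool from outside, world axes, zero at the start; "torque": the same for the moment, N m; "width": opening from 0.0 (shut) to 1.0 (fully open); "grasp_force": force on a finger pad.
Only numpy, scipy, OpenCV 4.12 (cv2) and the standard library are available. Lean on these libraries where they do the work, as an engineer would, in place of code of your own. Each camera call takes 0.05 s, during which the arm holds its last target. There are 200 camera calls.

## Task

The washing-tablet box has been left open. Hold its red child-lock bar pressed down with a fingertip and, while it is down, push the dark blue lid along its rails past the lock until it is right over the tablets and the bar has sprung back up behind it, then let go and move clear. Do not force, squeeze or lift the lid, and leave everything else standing where it is.

Things in the scene. Friction and masses are not known exactly. Their poses are not given: they have to be found in the camera images.
- tablet_box: White box with a teal band, fixed to the worktop, 136 (x) x 294 (y) x 82 mm. Origin: centre of its underside; the lid shuts along +y, z up. Deck at z = 70 mm; store with tablets at y 47 to 129 mm. Rails (inner faces x = +-58 mm) with grey lips (x = +-52 to 68 mm, top z = 82 mm) hold the lid's runners down with 2 mm of play; the end wall at y = 139 mm stops the lid.
- lid: Loose dark blue lid in the rails, 112 (x) x 96 (y) x 34 mm, 0.16 kg. Origin: centre of its underside, on the deck; axes as the box's. Runners 6 mm thick at x = +-39 to 56 mm; between them a 9.5 mm high arch over the lock bar. Starts at y = -40 to -28 mm in the box frame (leading end 3 to 15 mm short of the lock's teeth); shut at y = 83 to 91 mm.
- push_rib (a point): Middle of the face to push: trailing (-y) end of the lid, a cross rib 70 mm wide that stands from 14 to 34 mm above the deck. This point is 26 mm above the deck and 48 mm behind the lid's origin.
- child_lock (a joint): Red sprung bar, goes straight down: 0 = up, 0.0075 m = fully down (2.6 N at first, 5.3 N fully down), springs back by itself. 44 mm wide, y = -138 to +32 mm in the box frame, flat top 9 mm above the deck when up, 1.5 mm when down. The lid passes its teeth only with the bar 6 mm down or more; then the runners keep it down until the lid is past. A finger may slide along it.
- lock_pad (a point): Top of the lock bar at its ribbed free end behind the lid, where to press (x = 0, y = -112 mm in the box frame; moves with the bar). At least 50 mm of the bar's length lie free behind the lid at the start.
- lock_teeth (a point): Middle of the lock bar's cross bar (y = 25 to 35 mm in the box frame, 108 mm wide), level with its top: it has a tooth in front of each runner, 6 mm above the deck when up. Shut, the lid's trailing end is past these teeth and they stand up behind it.
- jar_a: Loose glass spice jar with red cap, 41 mm across, 105 mm high, behind the box at the left. Origin: centre of its underside.
- jar_b: Loose glass spice jar with red cap, 41 mm across, 105 mm high, to the right of the other one. Origin: centre of its underside.
- salt: Loose salt shaker, 44 mm across, 90 mm high, beside the far long side of the box. Origin: centre of its underside.
- mug: Loose pale blue mug, 83 x 116 x 95 mm, at the right, in front of the bread bin. Origin: centre of its underside.
- peeler: Loose peeler with dark green handle, 170 x 25 x 18 mm, lying at the right. Origin: centre of its underside.
- pegs: Loose wooden clothes peg, 15 x 72 x 12 mm, lying at the right front. Origin: centre of its underside.

How it is judged:
By the outcome, as a careful person would: the job done as asked, in the order asked, and still so for the second after the job is handed in, with the robot touching nothing.
It also fails if it takes over 38 s, if anything falls off the work surface, if the arm or the gripper's body presses on something with over 40 N, if the wrist force passes 120 N, or if a joint passes its speed limit or range.

## Working session

There is one attempt and no reset: what is moved stays moved. The work goes in short steps, Python scripts to look and compute and a shell command to move; the robot and the scene stay as the last step left them, time stands still between calls to the robot, and variables do not carry over. Pictures are saved under pics/ and viewed, at most 10 in all, crops included, and the job is handed in when it is done.

```bash
mkdir -p pics; ls
cat > h.py <<'E'
import numpy as np, cv2
from cell import ctrl
def snap(n,f):
    g=ctrl.grab_frame(n); cv2.imwrite(f'pics/{f}.png',g['pixels'][:,:,::-1]); 
    np.savez(f'pics/{f}.npz',K=g['camera_matrix'],e=g['eye'],a=np.array(g['attitude'])); return g
E
python3 - <<'E'
from h import *
for n in('scene','side'):
    g=snap(n,n+'1'); print(g['camera_matrix'],g['eye'],g['attitude'])
s=ctrl.sense(); print(s, ctrl.tip_reach)
a=cv2.imread('pics/scene1.png')
E
```

```text
pics
[[538.10077096   0.         279.26263341]
 [  0.         538.10077096 213.06219957]
 [  0.           0.           1.        ]] [-0.49965102 -0.97642702  0.71176942] [-1.99273884  0.02758304 -0.84510186]
[[484.72197884   0.         279.49615766]
 [  0.         484.72197884 212.76737425]
 [  0.           0.           1.        ]] [-0.15975664  0.94662375  0.8170239 ] [-2.09881806  0.0049512  -2.55540918]
{'time': 0.1, 'q': array([ 1.24810487,  0.32173491, -0.07006561,  1.45153157,  0.02256041,
        1.37081322, -0.05686561]), 'joint_velocities': array([-0.00271242, -0.00325335, -0.00020001, -0.00338532, -0.00220893,
       -0.00013158, -0.00026433]), 'joint_torque': array([ 2.97240267e-04, -4.94875002e+01, -3.83919189e-01, -3.15211415e+01,
        1.29004239e-02,  7.44297547e-03,  2.92236336e-06]), 'position': array([ 0.2146037 , -0.61306103,  0.23835253]), 'orientation': array([-3.13989264e+00,  6.04321168e-05,  3.36827242e-01]), 'force': array([-0.03472395,  0.6539565 , -0.48437418]), 'torque': array([-0.01136499, -0.03645987,  0.01428755]), 'grasp_force': 0.0, 'width': 1.0001383079418742} 0.008
```

View pics/scene1.png

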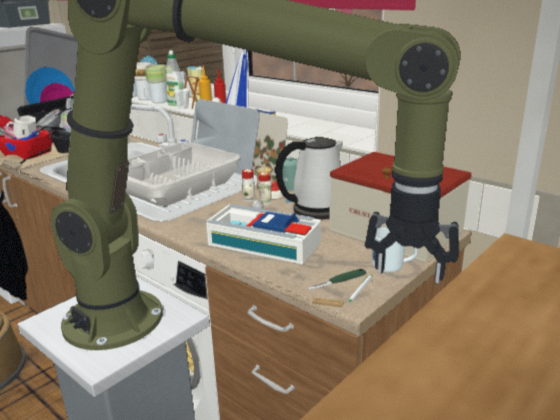

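View pics/side1.png

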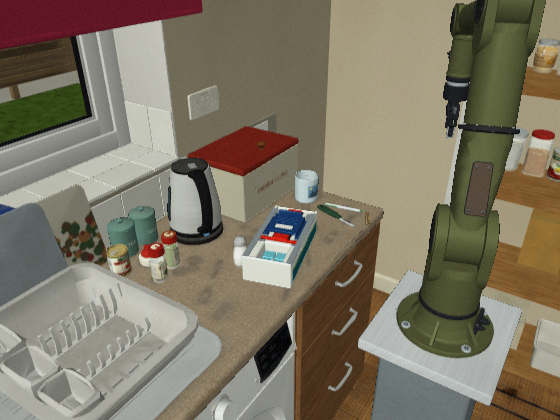

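Run:
```python
from h import *
a=cv2.imread('pics/scene1.png')[190:275,195:335]; b=cv2.imread('pics/side1.png')[195:295,225:335]
cv2.imwrite('pics/c1.png',cv2.resize(a,None,fx=5.5,fy=5.5,interpolation=3)); cv2.imwrite('pics/c2.png',cv2.resize(b,None,fx=6,fy=6,interpolation=3))
```

```text
(no output)
```

View pics/c1.png

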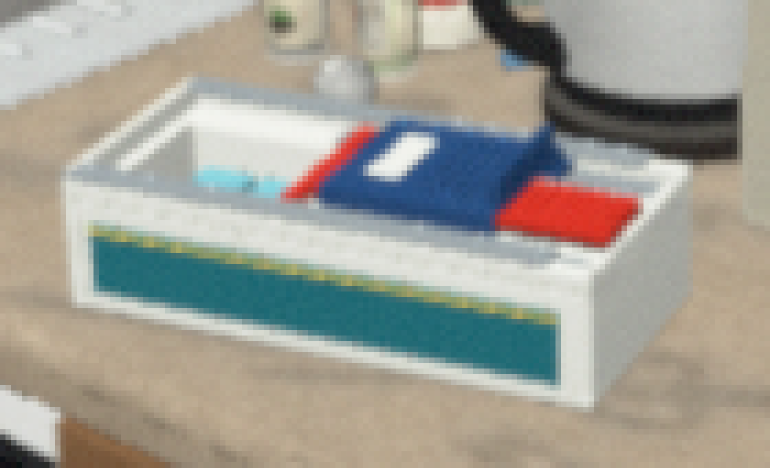

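View pics/c2.png

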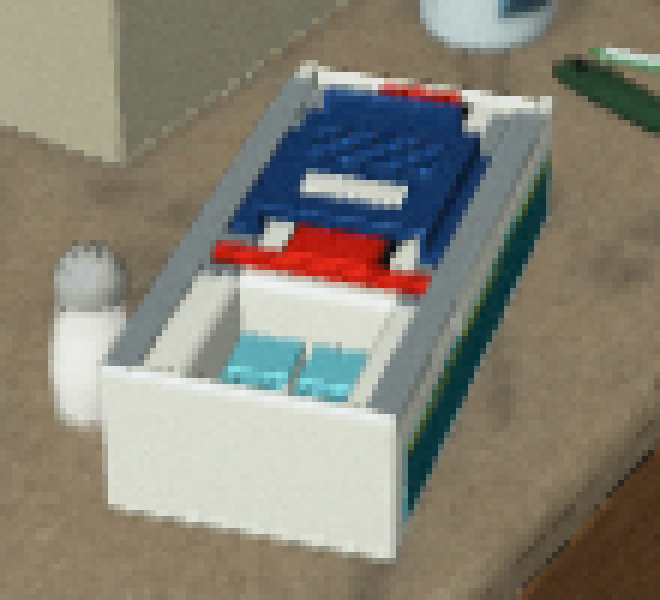

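The crops show the box corners, with the lid towards −y (right in c1, top in c2), the teeth bar just ahead of it and the red pad behind. I'll fit the box pose to those corners.

```bash
cat >> h.py <<'E'
from scipy.spatial.transform import Rotation as Ro
from scipy.optimize import least_squares
def proj(P,f):
    d=np.load(f'pics/{f}.npz'); a=d['a']
    R=Ro.from_euler('xyz',a).as_matrix() if a.shape==(3,) else a
    p=(np.asarray(P)-d['e'])@R; return p[:,:2]/p[:,2:]*d['K'][0,0]+d['K'][:2,2]
def b2w(P,v):
    c,s=np.cos(v[2]),np.sin(v[2]); P=np.asarray(P,float)
    return np.c_[v[0]+c*P[:,0]-s*P[:,1],v[1]+s*P[:,0]+c*P[:,1],P[:,2]]
E
cat > fit.py <<'E'
from h import *
X,Y=.068,.147
A=[((-X,Y,.082),(66,180)),((-X,Y,0),(76,303)),((-X,-Y,0),(592,405)),((X,-Y,0),(690,300)),((X,Y,.082),(190,80))]
B=[((X,Y,.082),(103,367)),((-X,Y,.082),(397,415)),((X,Y,0),(108,508)),((-X,Y,0),(395,558))]
A2=[((-X,-Y),(592,272)),((X,-Y),(692,165))]; B2=[((X,-Y),(303,65)),((-X,-Y),(550,100))]
# lid: top front/back edges: trailing rib
def px(q,f): 
    q=np.array(q,float)
    return (q+.5)/5.5-.5+[195,190] if f=='scene1' else (q+.5)/6-.5+[225,195]
def res(v):
    r=[]
    for L,L2,f in((A,A2,'scene1'),(B,B2,'side1')):
        P=[p for p,_ in L]+[(*p,v[3]) for p,_ in L2]; q=[q for _,q in L+L2]
        r.append(proj(b2w(P,v),f)-px(q,f))
    return np.vstack(r).ravel()
s=least_squares(res,[.6,0,0,.075],loss='soft_l1',x_scale=[.1,.1,.1,.01]); v=s.x
print(v, np.degrees(v[2])); print(res(v).reshape(-1,2).round(1).tolist())
np.save('box.npy',v)
for y in(-.088,-.082,-.076):
  for f,k,o in(('scene1',5.5,(195,190)),('side1',6,(225,195))):
    P=b2w([(-.035,y,.104),(.035,y,.104),(0,y+.096,.079),(-.056,y+.096,.07),(.056,y+.096,.07),(.054,.025,.076),(-.054,.035,.076),(-.022,-.138,.079),(-.022,y,.079)],v)
    print(y,f,((proj(P,f)-o+.5)*k).round().astype(int).tolist())
E
python3 fit.py
```

```text
[ 0.48064611 -0.02277029  0.2942492   0.07513097] 16.85923727674195
[[-1.4, -1.9], [-0.8, 1.7], [0.4, 2.3], [0.8, -0.6], [0.1, -1.5], [0.1, 1.2], [0.5, 0.1], [-0.8, -0.6], [0.2, 0.1], [-0.3, 0.8], [0.3, 1.5], [-0.8, -0.7], [0.5, -0.5]]
-0.088 scene1 [[506, 177], [563, 122], [363, 165], [313, 226], [411, 139], [380, 125], [267, 204], [612, 229], [518, 212]]
-0.088 side1 [[463, 95], [326, 75], [339, 229], [454, 263], [226, 227], [219, 235], [435, 282], [462, 87], [436, 135]]
-0.082 scene1 [[495, 175], [552, 120], [353, 163], [303, 224], [401, 137], [380, 125], [267, 204], [612, 229], [507, 210]]
-0.082 side1 [[460, 101], [323, 81], [335, 235], [450, 270], [222, 233], [219, 235], [435, 282], [462, 87], [433, 141]]
-0.076 scene1 [[483, 173], [541, 118], [342, 161], [292, 222], [391, 135], [380, 125], [267, 204], [612, 229], [496, 208]]
-0.076 side1 [[457, 107], [319, 87], [331, 242], [447, 277], [218, 240], [219, 235], [435, 282], [462, 87], [430, 147]]
```

```bash
R="0 .44 -.36 -.06 0 0 -1.53"; python3 -m pendant '0 .04 -.03 -.06 0 0 -.12;0 .07 -.06 -.06 0 0 -.24;0 .1 -.08 -.06 0 0 -.36;0 .13 -.11 -.06 0 0 -.48;0 .16 -.13 -.06 0 0 -.6;0 .19 -.155 -.06 0 0 -.72;0 .22 -.18 -.06 0 0 -.84;0 .25 -.205 -.06 0 0 -.96;0 .28 -.23 -.06 0 0 -1.08;0 .31 -.255 -.06 0 0 -1.2;0 .34 -.28 -.06 0 0 -1.32;0 .37 -.305 -.06 0 0 -1.44'
python3 - <<'E'
from h import *
s=ctrl.sense(); print(s['position'],s['orientation'],s['q'])
snap('wrist','w1')
E
```

```text
time: 1.1
position: [0.4637, -0.2011, 0.2992]
orientation: [-3.141, 0.0, 1.783]
force: [1.4, -0.6, 0.4]
width: 0.001
grasp_force: 0.0
[ 0.4637035  -0.20113213  0.29916749] [-3.14133400e+00  3.19875509e-04  1.78297545e+00] [ 0.87020888  0.00886784 -0.5132851   1.69233507  0.00480332  1.44157942
  0.56850053]
```

View pics/w1.png

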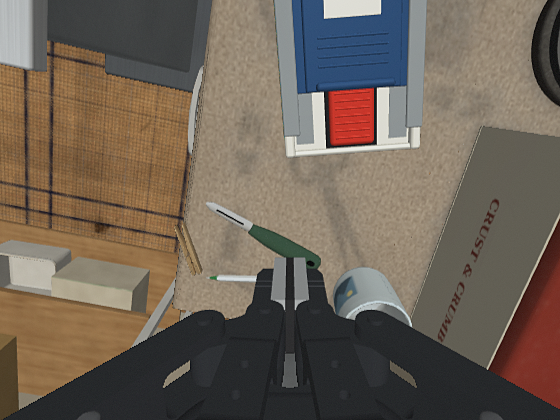

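The wrist view shows the red pad at about (353,117), the lid's trailing edge near row 90, and the box end at (288,155)–(420,147). I'll enlarge this part to read it more closely.

Run:
```python
from h import *
a=cv2.imread('pics/w1.png')[0:165,260:440]
cv2.imwrite('pics/c3.png',cv2.resize(a,None,fx=3.6,fy=3.6,interpolation=3))
```

```text
(no output)
```

View pics/c3.png

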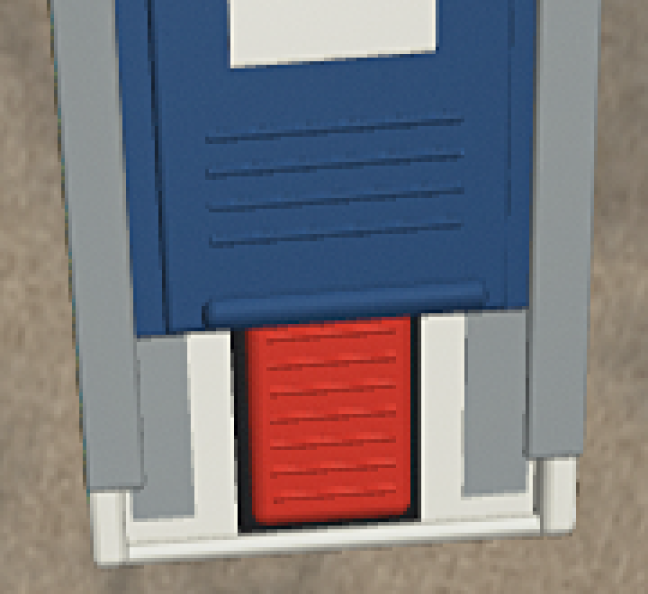

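```bash
cat > fit2.py <<'E'
from h import *
def px(q): return (np.array(q,float)+.5)/3.6-.5+[260,0]
q=px([(254,525),(411,514),(137,336),(527,308),(206,325),(487,300),(143,486),(89,490),(527,453),(582,457),(115,0),(50,0),(537,0),(600,0)])
def P(v):
    t,l=v[3],v[4]
    return [(-.022,-.138,.079),(.022,-.138,.079),(-.056,t,.076),(.056,t,.076),(-.035,t,.104),(.035,t,.104),(-.052,l,.082),(-.068,l,.082),(.052,l,.082),(.068,l,.082)]+[(x,y,.082) for x,y in zip((-.052,-.068,.052,.068),v[5:9])]
def res(v): return (proj(b2w(P(v),v),'w1')-q).ravel()
b=np.load('box.npy')
s=least_squares(res,[*b[:3],-.082,-.12,0,0,0,0],x_scale=[.1]*9,loss='soft_l1'); v=s.x
print(v.round(4)); print(res(v).reshape(-1,2).round(1).tolist()); np.save('box2.npy',v)
R=Ro.from_euler('xyz',ctrl.sense()['orientation']).as_matrix(); p=ctrl.sense()['position']
for y in(-.105,):
    w=b2w([(0,y,.12+.008)],v)[0]; print(w,'tool shift',(R.T@(w-p)).round(4),'yaw',v[2]+np.pi/2-ctrl.sense()['orientation'][2])
E
python3 fit2.py
```

```text
[ 0.481  -0.0247  0.2815 -0.0848 -0.1247 -0.0068 -0.0056 -0.0142 -0.0154]
[[-0.0, 0.1], [0.3, -0.1], [-4.9, -0.4], [2.8, -1.4], [-0.3, 0.4], [0.4, 1.4], [0.3, -0.1], [-0.9, -0.0], [-0.6, 1.4], [0.6, -0.9], [-0.3, 0.0], [-0.3, 0.0], [0.1, 0.0], [0.7, 0.0]]
[ 0.5102161  -0.12561328  0.128     ] tool shift [0.054  0.0551 0.172 ] yaw 0.051402671666729294
```

```bash
python3 -m pendant '0 .02 .02 .03 0 0 -.05;0 .04 .04 .06 0 0 -.05;0 .049 .055 .09 0 0 -.05;0 .049 .055 .12 0 0 -.05;0 .049 .055 .15 0 0 -.05;0 .049 .055 .165 0 0 -.05;0 .049 .055 .165 0 0 -.05;0 .049 .055 .165 0 0 -.05'
cat > st.py <<'E'
from h import *
v=np.load('box2.npy'); s=ctrl.sense(); p=s['position']; c,n=np.cos(v[2]),np.sin(v[2]); d=p[:2]-v[:2]
print('t',s['time'],'box xy',np.round([c*d[0]+n*d[1],-n*d[0]+c*d[1]],4),'tip z',round(p[2]-ctrl.tip_reach,4),'dyaw',round(s['orientation'][2]-v[2]-np.pi/2,4),s['orientation'][:2].round(4))
f=s['force'];print('F box',np.round([c*f[0]+n*f[1],-n*f[0]+c*f[1],f[2]],1))
E
python3 st.py; python3 -c "
from h import *
snap('wrist','w2')"
```

```text
time: 1.82
position: [0.5063, -0.1441, 0.1337]
orientation: [-3.14, -0.001, 1.826]
force: [-1.1, 0.2, 1.1]
width: -0.002
grasp_force: 0.0
t 1.8167 box xy [-0.0089 -0.1217] tip z 0.1257 dyaw -0.0259 [-3.1399e+00 -1.4000e-03]
F box [-1.   0.5  1.1]
```

View pics/w2.png

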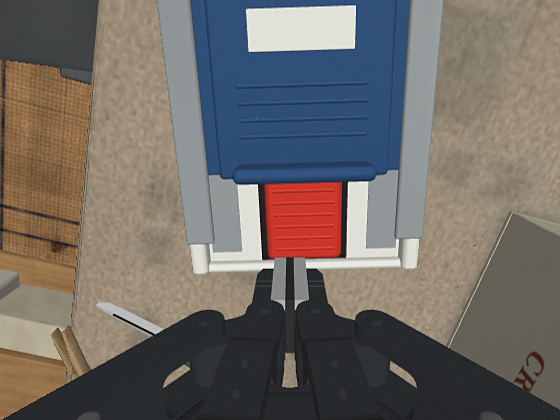

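The finger centre (290) is left of the bar centre (304), matching the computed −9 mm offset. I'll correct that and go down close to the bar.

```bash
python3 -m pendant '0 .015 .009 .005 0 0 .026;0 .015 .009 .015 0 0 .026;0 .015 .009 .03 0 0 .026;0 .015 .009 .04 0 0 .026;0 .015 .009 .04 0 0 .026;0 .015 .009 .04 0 0 .026' >/dev/null; python3 st.py
```

```text
t 2.3667 box xy [ 0.0008 -0.1075] tip z 0.0862 dyaw -0.0516 [-3.141e+00 -2.000e-04]
F box [-0.9 -0.7  0.6]
```

```bash
python3 -m pendant '0 0 -.001 .004 0 0 -.052;0 0 -.001 .008 0 0 -.052;0 0 -.001 .011 0 0 -.052;0 0 -.001 .011 0 0 -.052;0 0 -.001 .011 0 0 -.052' >/dev/null; python3 st.py
```

```text
t 2.7833 box xy [ 0.0007 -0.1078] tip z 0.0761 dyaw -0.0005 [3.1405e+00 1.3000e-03]
F box [-0.9 -1.6  3.5]
```

```bash
python3 -m pendant '0 0 -.001 .002 0 0 0;0 0 -.001 .004 0 0 0;0 0 -.001 .0045 0 0 0;0 0 -.001 .0045 0 0 0' >/dev/null; python3 st.py
```

```text
t 3.1167 box xy [ 0.     -0.1076] tip z 0.0714 dyaw 0.0004 [3.1398e+00 1.2000e-03]
F box [ 1.6 -1.9  5.5]
```

```bash
python3 -m pendant '0 .004 0 .0005 0 0 0;0 .008 0 .0005 0 0 0;0 .012 0 .0005 0 0 0;0 .016 0 .0005 0 0 0;0 .02 0 .0005 0 0 0;0 .02 0 .0005 0 0 0' >/dev/null; python3 st.py; python3 -c "
from h import *
snap('wrist','w3')"
```

```text
t 3.6167 box xy [-0.0003 -0.088 ] tip z 0.0713 dyaw 0.0005 [3.1405e+00 2.5000e-03]
F box [-0.1 -1.3  7.6]
```

View pics/w3.png

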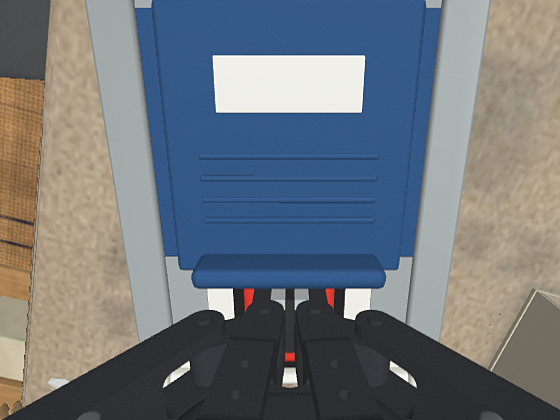

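The finger is centred on the rib at about (290,285), the lid is square in its rails, and the bar is on its stop. Next I push past the teeth.

```bash
python3 -m pendant '0 .004 0 0 0 0 0;0 .008 0 0 0 0 0;0 .012 0 0 0 0 0;0 .016 0 0 0 0 0;0 .02 0 0 0 0 0;0 .024 0 0 0 0 0;0 .028 0 0 0 0 0;0 .032 0 0 0 0 0;0 .036 0 0 0 0 0;0 .04 0 0 0 0 0;0 .04 0 0 0 0 0' >/dev/null; python3 st.py
```

```text
t 4.5833 box xy [-0.0002 -0.0482] tip z 0.0715 dyaw 0.0005 [3.1402e+00 2.8000e-03]
F box [ 0.3 -1.8  8.8]
```

```bash
python3 -m pendant '0 .006 0 0 0 0 0;0 .012 0 0 0 0 0;0 .018 0 0 0 0 0;0 .024 0 0 0 0 0;0 .03 0 0 0 0 0;0 .036 0 0 0 0 0;0 .042 0 0 0 0 0;0 .048 0 0 0 0 0;0 .054 0 0 0 0 0;0 .059 0 0 0 0 0;0 .062 0 0 0 0 0;0 .062 0 0 0 0 0' >/dev/null; python3 st.py
python3 - <<'E'
from h import *
snap('scene','s2');snap('side','d2')
a=cv2.imread('pics/s2.png')[190:275,195:335]; b=cv2.imread('pics/d2.png')[195:295,225:335]
f=lambda i:cv2.resize(i,(400,300*400//400),interpolation=3)
cv2.imwrite('pics/c4.png',np.hstack([cv2.resize(a,(420,255),interpolation=3),cv2.resize(b,(280,255),interpolation=3)]))
E
```

```text
t 5.5833 box xy [-0.      0.0138] tip z 0.0715 dyaw 0.0006 [3.1398e+00 2.8000e-03]
F box [-0.4 -2.1  9.9]
```

View pics/c4.png

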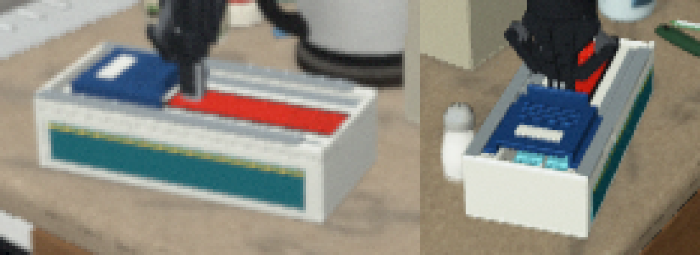

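The lid (left, about (125,75) in c4) is nearly over the tablets, with a thin gap left, and the finger is still on the bar. I'll finish the stroke.

```bash
python3 -m pendant '0 .004 0 0 0 0 0;0 .008 0 0 0 0 0;0 .011 0 0 0 0 0;0 .013 0 0 0 0 0;0 .014 0 0 0 0 0;0 .0145 0 0 0 0 0;0 .0145 0 0 0 0 0' >/dev/null; python3 st.py
```

```text
t 6.2667 box xy [-0.      0.0275] tip z 0.0715 dyaw -0.0003 [3.1397 0.0033]
F box [ 0.2 -4.2  9.3]
```

```bash
python3 -m pendant '0 -.002 0 0 0 0 0;0 -.004 0 0 0 0 0;0 -.004 0 0 0 0 0;0 -.005 0 -.01 0 0 0;0 -.005 0 -.03 0 0 0;0 -.02 0 -.06 0 0 0;0 -.05 0 -.09 0 0 0;0 -.08 0 -.12 0 0 0;0 -.08 0 -.12 0 0 0' >/dev/null; python3 st.py
python3 - <<'E'
from h import *
snap('wrist','w4')
E
```

```text
t 7.0167 box xy [ 0.0001 -0.0579] tip z 0.1953 dyaw -0.0072 [3.1358 0.0066]
F box [ 0.6 -0.5 -1. ]
```

View pics/w4.png

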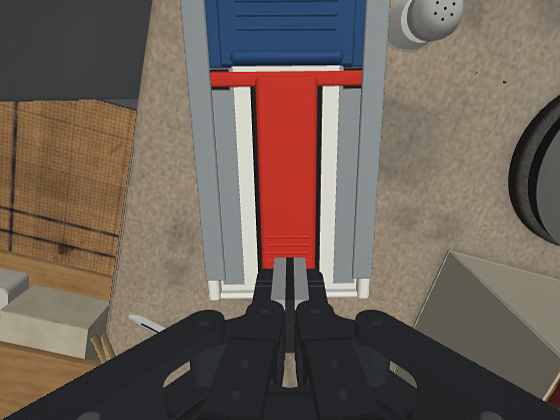

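The lid is ahead of the cross bar, with its rib edge at about row 66 and the cross bar at rows 71–87. I'll check the bar height and lid position by reprojection.

Run:
```python
from h import *
v=np.load('box2.npy')
for z in(.0715,.079): print(z,proj(b2w([(-.054,.035,z),(.054,.035,z),(0,.025,z),(-.022,0,z),(.022,0,z),(0,-.138,z)],v),'w4').round(1).tolist())
for t in(.033,.035,.037,.039,.041,.043): print(t,proj(b2w([(0,t,.104),(0,t,.084),(-.054,t,.07),(-.054,t,.076)],v),'w4').round(1).tolist())
a=cv2.imread('pics/w4.png').astype(int)
r=a[55:95,287]; print([tuple(x[::-1]) for x in r])
r=(a[:,:,2]>120)&(a[:,:,1]<80); print('row100 cols',np.where(r[105])[0][[0,-1]],'crossbar rows x=230',np.where(r[:,225])[0],'x=345',np.where(r[:,345])[0]); print('row79',np.where(r[79])[0][[0,-1]])
for y in(.0,-.005,-.01,-.015):print(y,[proj(b2w([(-.022,y,z),(.022,y,z)],v),'w4').round(1).tolist() for z in(.0715,.079)])
```

```text
0.0715 [[209.7, 71.4], [362.2, 70.0], [286.2, 85.7], [256.8, 121.8], [316.3, 121.2], [288.5, 286.5]]
0.079 [[207.4, 70.7], [364.4, 69.2], [286.1, 85.4], [255.9, 122.5], [317.2, 121.9], [288.5, 291.1]]
0.033 [[285.8, 70.7], [286.0, 72.7], [210.4, 74.6], [208.6, 74.1]]
0.035 [[285.8, 67.2], [285.9, 69.5], [210.1, 71.6], [208.3, 71.0]]
0.037 [[285.8, 63.8], [285.9, 66.3], [209.9, 68.5], [208.1, 67.9]]
0.039 [[285.7, 60.3], [285.8, 63.1], [209.7, 65.5], [207.9, 64.8]]
0.041 [[285.7, 56.7], [285.8, 59.9], [209.5, 62.5], [207.6, 61.7]]
0.043 [[285.6, 53.2], [285.8, 56.6], [209.3, 59.4], [207.4, 58.6]]
[(np.int64(51), np.int64(82), np.int64(121)), (np.int64(47), np.int64(77), np.int64(114)), (np.int64(41), np.int64(69), np.int64(107)), (np.int64(37), np.int64(64), np.int64(98)), (np.int64(38), np.int64(61), np.int64(93)), (np.int64(33), np.int64(53), np.int64(82)), (np.int64(26), np.int64(49), np.int64(75)), (np.int64(25), np.int64(44), np.int64(66)), (np.int64(20), np.int64(33), np.int64(55)), (np.int64(7), np.int64(22), np.int64(40)), (np.int64(67), np.int64(72), np.int64(78)), (np.int64(
[... 1060 characters left out ...]
(54), np.int64(44)), (np.int64(192), np.int64(53), np.int64(43)), (np.int64(190), np.int64(52), np.int64(42)), (np.int64(191), np.int64(53), np.int64(42)), (np.int64(193), np.int64(56), np.int64(45)), (np.int64(191), np.int64(51), np.int64(42))]
row100 cols [256 316] crossbar rows x=230 [72 73 74 75 76 77 78 79 80 81 82 83 84 85] x=345 [70 71 72 73 74 75 76 77 78 79 80 81 82 83 84]
row79 [211 361]
0.0 [[[256.8, 121.8], [316.3, 121.2]], [[255.9, 122.5], [317.2, 121.9]]]
-0.005 [[[257.0, 128.7], [316.2, 128.1]], [[256.2, 129.6], [317.1, 129.0]]]
-0.01 [[[257.3, 135.5], [316.2, 134.9]], [[256.4, 136.7], [317.0, 136.1]]]
-0.015 [[[257.5, 142.3], [316.1, 141.7]], [[256.7, 143.6], [316.9, 143.0]]]
```

```bash
python3 -m pendant '0 -.02 0 -.04 0 0 0;0 -.04 0 -.08 0 0 0;0 -.06 0 -.1 0 0 0;0 -.06 0 -.1 0 0 0' | head -2
python3 - <<'E'
from h import *
snap('scene','s3');snap('side','d3')
for f in('scene1','s2','s3'):
    a=cv2.imread(f'pics/{f}.png').astype(int); r=(a[:,:,2]>150)&(a[:,:,1]<90)&(a[:,:,0]<90)
    print(f,[(c,[int(x) for x in np.where(r[215:240,c])[0][[0,-1]]+215] if r[215:240,c].any() else None, round(float(np.clip((a[215:240,c,2]-a[215:240,c,1])/150,0,1).sum()),1)) for c in range(294,312,2)])
    m=r[200:240,250:330]; ys,xs=np.where(m); print('right end',xs.max()+250)
v=np.load('box2.npy')
for z in(.0715,.079): print(z,proj(b2w([(.022,-.138,z),(-.022,-.138,z),(.022,-.1,z),(-.022,-.1,z)],v),'s3').round(1).tolist())
E
```

```text
time: 7.4
position: [0.5127, -0.1357, 0.3022]
scene1 [(294, [224, 232], 9.7), (296, [224, 232], 9.8), (298, [224, 233], 9.8), (300, [225, 233], 9.7), (302, [225, 233], 9.8), (304, [226, 234], 9.8), (306, [226, 232], 7.7), (308, [226, 230], 5.4), (310, [227, 228], 2.5)]
right end 310
s2 [(294, [225, 232], 7.3), (296, [226, 232], 7.3), (298, [226, 233], 7.4), (300, [227, 233], 7.5), (302, [227, 233], 7.5), (304, [227, 234], 7.3), (306, [228, 232], 6.1), (308, [228, 230], 3.5), (310, None, 1.0)]
right end 309
s3 [(294, [224, 231], 9.4), (296, [224, 232], 9.5), (298, [224, 233], 9.7), (300, [225, 233], 9.5), (302, [225, 233], 9.7), (304, [225, 233], 9.7), (306, [226, 232], 7.5), (308, [226, 230], 5.1), (310, [227, 227], 2.4)]
right end 310
0.0715 [[312.4, 227.4], [306.2, 234.0], [299.7, 225.1], [293.2, 231.6]]
0.079 [[312.4, 224.9], [306.2, 231.5], [299.6, 222.7], [293.1, 229.1]]
```

The bar now matches its original raised profile (2 px higher than when pressed), the lid is at y ≈ 87 mm, and the arm is clear.

```bash
python3 -c "
from cell import ctrl
print(ctrl.sense()['force'], ctrl.sign_off())"
```

```text
the job is handed in; nothing more can be done
[-0.19109158  0.29676743 -0.65811667] None
```

I pushed the lid shut with the lock bar held down. It now sits over the tablets at about y = 87 mm, the bar has sprung back up behind it, the arm is clear, and the job was handed in at about 7.5 s.

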